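Break the lid stay and shut the sample incubator

TASK

The benchtop incubator's lid is propped open by a folding stay that has locked straight on its right side. Press the stay's red knuckle so that it breaks and starts to fold while the lid is still up, then take the lid by its handle and lower it gently until it is fully shut, never letting it drop, slam or fall. Do not force the stay, and leave the vials inside and everything else on the bench as they are.

Things in the scene. Friction and masses are not known exactly. Their poses are not given: they have to be found in the camera images.
- incubator: White lab incubator, an open-topped box 220 (x) x 240 (y) x 125 mm high, fixed to the bench. Origin at the centre of its underside; its front (own -x) faces the robot, own y is its left as the robot sees it, z up. Rear-hinged lid. The vials inside end 25 mm or more below the rim.
- lid_hinge (a point): Middle of the lid's hinge axis, at own (110, 0, 125) mm of the incubator; the axis is parallel to the incubator's y.
- lid (a joint): Lid angle in rad: 0 = shut, about 1.25 = locked open, a little short of upright; it shuts towards the robot. Plate 220 mm long, 240 mm wide, 14 mm thick, 0.5 to 0.9 kg. Once the stay is broken, friction in the stay still holds the steep lid, but further down (where depends on its weight) it falls by itself unless held.
- lid_handle (a point): Middle of the black handle bar on the lid's outer face: round, 12 mm thick, 120 mm long, parallel to the incubator's y, on end legs. Its axis is 185 mm from the hinge axis along the lid, 56 mm above the lid's inner face and 42 mm off the outer face; lid shut: own (-75, 0, 181) mm of the incubator. Pinched from above, fingers front and rear, it turns between them as the lid goes down.
- knuckle (a point): Middle of the red knuckle boss, a cylinder 22 mm across, 30 mm long, axis parallel to the incubator's y, standing out on the incubator's right (-y) side, 144 mm from its middle plane; locked, it is about 170 mm above the bench. Pressed rearward and down (own +x and -z about equally, square to the stay) it breaks at about 5 to 8 N, moving on an arc of radius 98 mm about the stay's lower pivot.
- stay_fold (a joint): Fold of the stay at the knuckle in rad: 0 = the two links in line, -0.14 = locked over centre against its stop (start), positive = broken and folding (about 2.5 with the lid shut).
- stay_arm: Lower link of the stay, with the boss and upper link: flat steel links 14 mm wide, 4 mm thick, 98 mm between pivots. Origin at the lower pivot, own (-60, -130, 95) mm of the incubator; own z points along the link to the knuckle.
- vial_block: Aluminium block 100 x 150 mm with capped vials, 60 mm high, loose in the chamber. Origin at the centre of its underside. Leave alone.
- reagent_bottle: Amber bottle with blue cap, 70 mm across, 140 mm high, standing on the bench. Origin at the centre of its underside. Leave alone.
- salt_jar: White jar with orange cap, 60 mm across, 90 mm high. Origin at the centre of its underside. Leave alone.
- beaker: Glass beaker, 68 mm across, 90 mm high. Origin at the centre of its underside. Leave alone.
- timer: Yellow bench timer, 60 x 70 x 22 mm. Origin at the centre of its underside. Leave alone.
- stopper: Red-brown rubber stopper, 38 mm across, 30 mm high. Origin at the centre of its underside. Leave alone.
- scoop: Small steel scoop, 160 mm long, lying on the bench to the right. Leave alone.

How it is judged:
By the outcome, as a careful person would: the job done as asked, in the order asked, and still so for the second after the job is handed in, with the robot touching nothing.
It also fails if it takes over 61 s, if anything falls off the work surface, if the arm or the gripper's body presses on something with over 40 N, if the wrist force passes 120 N, or if a joint passes its speed limit or range.

ROBOT

A 6-joint arm with a two-finger parallel gripper is mounted at the origin on the work surface. World frame = base frame: x ahead of the robot, y to its left, z up, the work surface at z = 0. Lengths are in m, angles in degrees, forces in N, time in s.
With the tool pointing down it reaches from about 0.4 to 0.825 m from the base axis. Payload 7 kg.
Tool frame: the origin (TCP) lies between the finger pads; the fingertips stand 19 mm ahead of it and the grasp point (between the pads) is the TCP; z points along the fingers, y is the direction in which the jaws open and shut (so a half turn about z gives the same grasp; the last joint's range is limited). The gripper opens to 85 mm and grips with 20 to 120 N. Pads are 22 mm wide; open, the fingers measure 114 mm over their backs; the gripper's body (76 mm by 85 mm) begins 54 mm behind the grasp point. The pads swing forward as they close: fully open they stand 13 mm farther back than shut.
Start: joints at [-51.56, 20.546, 0.682, 0, -70.136, -16.507], TCP at [0.252, -0.626, 0.25] pointing down, gripper open.
Joint ranges: [-176.03, 176.03], [-82.01, 121.73], [-58.28, 71.71], [-173.87, 95.51], [-174.79, -0.11], [-173.66, 173.66]. Speed limits (degrees/s): [136.94, 136.94, 172.46, 180, 180, 180].

INTERFACE

Orientations are given as a 3x3 rotation matrix whose columns are the frame's x, y, z axes.
In Python, from plant import bot, eyes gives the robot as it stands. The module is installed in compiled form; this text tells all that it offers.
- The arm moves only by the tool arm_command, never from a script. Its arguments are lists of equal length, an entry for each row: "claw": the finger opening in mm, from 0 to 85.4; "linear": the shift along the world's x, y, z in mm, a list of three; "twist": the turn about the world's z in degrees. In form: {"claw": [claw, ...], "linear": [[x, y, z], ...], "twist": [twist, ...]}. A call has 1 to 20 rows; each row shifts and turns the pose as measured when the row begins; what a row does not reach is not made up. A row lasts 1/8 s, in which the tool goes at most 62.5 mm and 10.7 degrees, less where a joint would pass 70% of its speed; a pose out of reach is approached as far as the arm can. A call with a gripper value outside its range is refused whole. The fingers move at their own pace and stop on an object; "grip_force" is the grip in N (left out, the last holds). Time passes only in rows, so rows that do not move let the fingers close. It gives the time, the measured TCP pose, the force and the opening at its end, in the units of the state.
- bot.read_state(): the state, without advancing time (a new reading comes with each control period).
- eyes.read_camera(name): name is "scene" or "top" or "wrist"; returns a dict with "image" (480x640x3 uint8, red, green, blue), "fx", "fy", "cx", "cy" (pixels), "position" and "attitude" of the camera in the world. Camera axes: x right, y up, looking along -z (the intrinsics and any distortion apply to the point x, -y, -z); pixel columns grow to the right and rows downward; lengths in m; the calibration is good to about 2 mm. The wrist camera is an equidistant fisheye: a pixel r from the principal point sees the ray r / f radians off the axis. A picture is of the moment at which its call begins. There is no depth.
- bot.close_job(): hands the job in, once; it reports no verdict.
The state is a dict: "time": time; "q": joint angles; "qvel": joint speeds; "tau": joint torques, N m; "ee_pos": TCP position; "tcp_rot": TCP orientation; "ft_force": force on the tool from outside, world axes, zero at the start; "moment": the same for the moment, N m; "grip_width": finger opening in m.
Only numpy, scipy, OpenCV 4.12 (cv2) and the standard library are available. Lean on these libraries where they do the work, as an engineer would, in place of code of your own. Each camera call takes 0.05 s, during which the arm holds its last target. There are 200 camera calls.

## Working session

There is one attempt and no reset: what is moved stays moved. The work goes in short steps, Python scripts to look and compute and a tool call to move; the robot and the scene stay as the last step left them, time stands still between calls to the robot, and variables do not carry over. Pictures are saved under pics/ and viewed, about 8 in all and at most 12, crops included, and the job is handed in when it is done.

Besides the shell and the picture viewer there is one more tool, called after "Request:" as name(argument=value, ...), one argument or row to a line, values as JSON. arm_command: Moves the arm, as the interface text tells. Its arguments: {"type":"object","properties":{"claw":{"type":"array"},"linear":{"type":"array"},"twist":{"type":"array"},"grip_force":{"type":"number"}},"required":["claw","linear","twist"]}

```bash
mkdir -p pics
cat > h.py <<'E'
import numpy as np, cv2
from plant import bot, eyes
def snap(n,f):
    c=eyes.read_camera(n); cv2.imwrite('pics/'+f,c['image'][:,:,::-1])
    np.savez('pics/'+f+'.npz',**{k:c[k] for k in c}); return c
def proj(c,P):
    P=np.atleast_2d(P); R=np.array(c['attitude']).reshape(3,3)
    p=(P-np.array(c['position']))@R; x,y,z=p[:,0],-p[:,1],-p[:,2]
    return np.c_[c['fx']*x/z+c['cx'],c['fy']*y/z+c['cy']]
E
python3 - <<'E'
from h import *
s=bot.read_state(); print({k:np.round(v,3).tolist() for k,v in s.items()})
for n in('scene','top'):
    c=snap(n,n+'1.png'); print({k:np.round(c[k],4).tolist() for k in c if k!='image'})
E
```

```text
{'time': 0.0, 'q': [-51.56, 20.592, 0.632, -0.02, -70.134, -16.505], 'qvel': [0.073, 0.022, -0.017, -0.04, -0.017, -0.015], 'tau': [-0.001, -58.333, 29.342, 6.937, -0.006, 0.0], 'ee_pos': [0.252, -0.626, 0.249], 'tcp_rot': [[-0.928, -0.373, -0.001], [-0.373, 0.928, 0.001], [0.0, 0.002, -1.0]], 'ft_force': [-0.036, -0.47, -0.188], 'moment': [-0.01, -0.013, 0.047], 'grip_width': 0.085}
{'fx': 454.3174, 'fy': 454.3174, 'cx': 315.5083, 'cy': 237.5464, 'position': [0.7239, -0.5419, 1.0018], 'attitude': [[0.9429, -0.2571, 0.2119], [0.3326, 0.7615, -0.5563], [-0.0184, 0.595, 0.8035]]}
{'fx': 505.0669, 'fy': 505.0669, 'cx': 316.0209, 'cy': 239.4483, 'position': [0.3208, 0.0052, 1.3754], 'attitude': [[-0.0088, 0.983, -0.1832], [-0.9999, -0.0104, -0.0082], [-0.01, 0.1831, 0.983]]}
```

View pics/scene1.png

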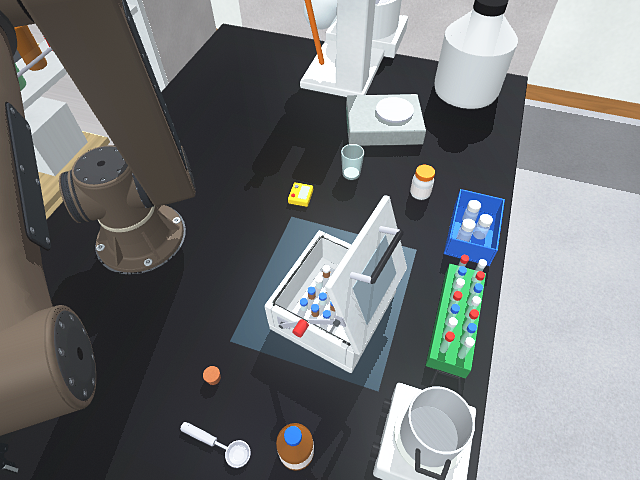

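View pics/top1.png

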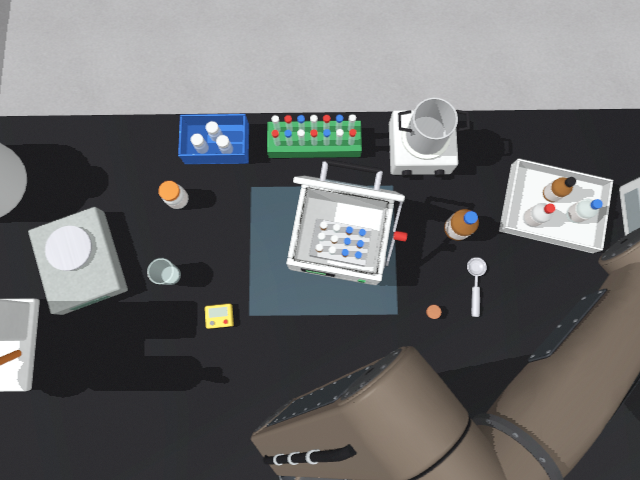

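The scene picture shows the incubator (about 265-410, 200-370) with the red knuckle at (301,327). In the top picture the knuckle is at (400,236), and the box is slightly yawed. I'll enlarge both to pick points.

Run:
```python
import cv2
a=cv2.imread('pics/top1.png')[150:300,270:470]; cv2.imwrite('pics/topc.png',cv2.resize(a,None,fx=4,fy=4,interpolation=2))
a=cv2.imread('pics/scene1.png')[190:380,255:415]; cv2.imwrite('pics/scenec.png',cv2.resize(a,None,fx=3,fy=3,interpolation=2))
```

```text
(no output)
```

View pics/topc.png

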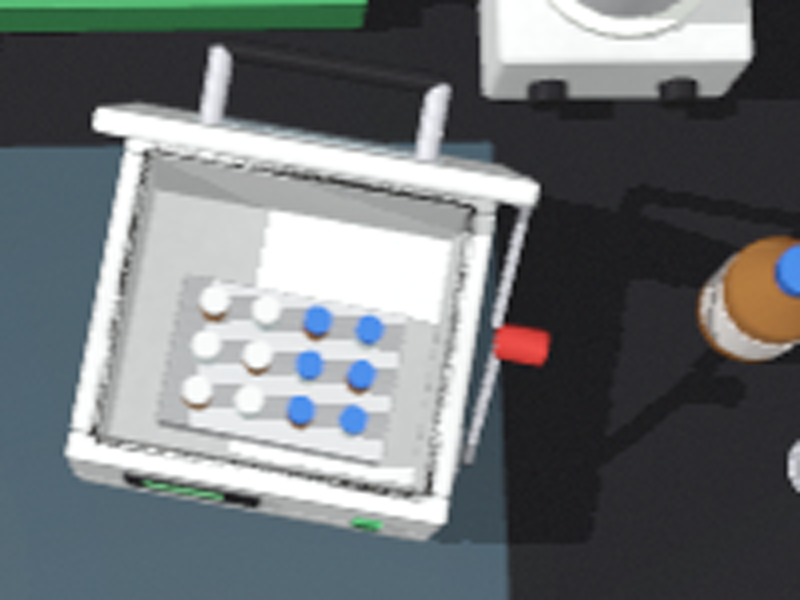

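View pics/scenec.png

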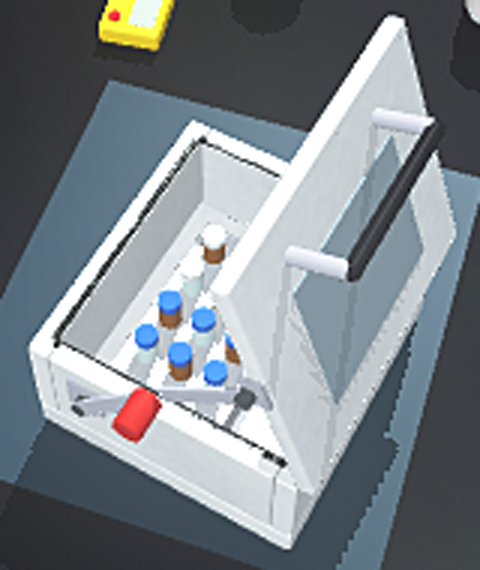

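```bash
cat > fit.py <<'E'
from h import *
from scipy.optimize import least_squares
ct=np.load('pics/top1.png.npz'); cs=np.load('pics/scene1.png.npz')
T=lambda u,v:np.array([270+u/4,150+v/4])-.4
S=lambda u,v:np.array([255+u/3,190+v/3])-.35
def lidpt(a,l,h,y): # shut: own (110-l, y,125+h)
    return [110-l*np.cos(a)+h*np.sin(a),y,125+l*np.sin(a)+h*np.cos(a)]
def model(p):
    x,y,yaw,a,kb=p
    k=[-60+98*np.cos(kb),-144,95+98*np.sin(kb)]
    return np.array([[-110,120,125],[-110,-120,125],k,lidpt(a,185,56,60),lidpt(a,185,56,-60),[110,-120,0],[-60,-134,95]])
def world(p,P):
    c,s=np.cos(p[2]),np.sin(p[2]); return (np.array(P)@np.array([[c,-s,0],[s,c,0],[0,0,1]]).T)/1000+[p[0],p[1],0]
obsT=[T(72,437),T(447,497),T(522,346),T(218,53),T(439,90)]
obsS=[S(196,123),S(33,346),S(137,414),S(437,128),S(352,268),S(288,548),S(80,408)]
def res(p):
    W=world(p,model(p)); return np.r_[(proj(ct,W[:5])-obsT).ravel(),(proj(cs,W)-obsS).ravel()]
r=least_squares(res,[.5,0,-.15,1.25,.85],x_scale=[.1,.1,.1,.1,.1],loss='soft_l1')
p=r.x
if __name__=='__main__':
    print(p,np.degrees(p[2])); print(np.round(res(p).reshape(-1,2),1))
    W=world(p,model(p)); print(np.round(W,3))
    print('upper',np.round(world(p,[lidpt(p[3],185,56,0),[110,0,125],lidpt(0,185,56,0)]),3))
E
python3 fit.py
```

```text
[ 0.5808336  -0.04619968 -0.19251348  1.22092356  0.94114576] -11.030209869189356
[[-2.2  3.7]
 [-1.   6.2]
 [-0.5 -0.1]
 [ 0.5 -0.6]
 [-0.6 -0.4]
 [ 0.5 -1.4]
 [-0.7  0.6]
 [ 0.1 -0.3]
 [-0.6  0. ]
 [-0.6  0.9]
 [ 1.7  3.6]
 [ 0.6  1.7]]
[[ 0.496  0.093  0.125]
 [ 0.45  -0.143  0.125]
 [ 0.551 -0.187  0.174]
 [ 0.69  -0.006  0.318]
 [ 0.667 -0.124  0.318]
 [ 0.666 -0.185  0.   ]
 [ 0.496 -0.166  0.095]]
upper [[ 0.678 -0.065  0.318]
 [ 0.689 -0.067  0.125]
 [ 0.507 -0.032  0.181]]
```

Run:
```python
from fit import *
print(p)
B=np.array([[sx*110,sy*120,z] for z in(0,125) for sx,sy in((-1,-1),(-1,1),(1,1),(1,-1))])
L=np.array([lidpt(p[3],l,h,y) for h in(0,14) for l,y in((0,-120),(0,120),(220,120),(220,-120))])
out=[]
for c,(x0,x1,y0,y1),f in((ct,(280,430,150,300),4),(cs,(255,415,190,380),3)):
    a=cv2.resize(np.ascontiguousarray(c['image'][y0:y1,x0:x1,::-1]),None,fx=f,fy=f,interpolation=2)
    for Q,col in((B,(0,0,255)),(L,(0,200,0))):
        q=((proj(c,world(p,Q))-[x0,y0]+.5)*f).astype(int)
        for i in range(4):
            for j,k in((i,(i+1)%4),(i+4,(i+1)%4+4),(i,i+4)): cv2.line(a,tuple(map(int,q[j])),tuple(map(int,q[k])),col,1)
    out.append(a)
h=600
out=[cv2.copyMakeBorder(a,0,h-a.shape[0],0,0,0) for a in out]
o=np.hstack(out); o=cv2.resize(o,(800,int(o.shape[0]*800/o.shape[1]))); cv2.imwrite('pics/ov.png',o)
```

```text
[ 0.5808336  -0.04619968 -0.19251348  1.22092356  0.94114576]
```

View pics/ov.png

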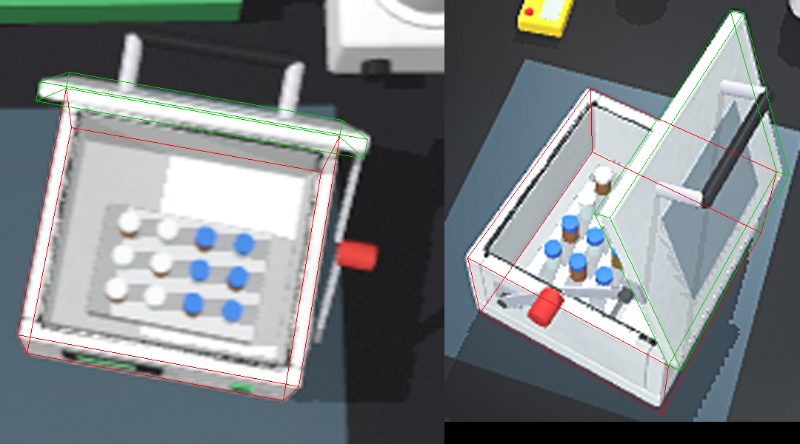

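```bash
cat > fit2.py <<'E'
from fit import *
def items(p):
    a=p[3]; m=model(p)
    return [('fl',m[0],T(72,437),S(196,123)),('fr',m[1],T(447,500),S(33,346)),('k',m[2],T(522,346),S(137,414)),
    ('hl',m[3],T(218,53),S(437,128)),('hr',m[4],T(439,90),S(352,268)),('rrb',m[5],None,S(288,548)),
    ('frb',[-110,-120,0],T(432,540),S(46,418)),('flb',[-110,120,0],T(76,478),None),
    ('tl0',lidpt(a,220,0,120),T(97,131),None),('tr0',lidpt(a,220,0,-120),T(525,203),S(215,292)),('tr14',lidpt(a,220,14,-120),T(538,185),None),('tl14',lidpt(a,220,14,120),T(100,107),S(400,17))]
def res2(p,names=False):
    o=[];n=[]
    for nm,P,t,s in items(p):
        for c,q,l in((ct,t,'T'),(cs,s,'S')):
            if q is not None: o+=list((proj(c,world(p,[P]))[0]-q)); n.append(nm+l)
    return (n,np.reshape(o,(-1,2))) if names else np.array(o)
if __name__=='__main__':
  for loss in('linear','soft_l1'):
    r=least_squares(res2,p,x_scale=.1,loss=loss); q=r.x
    print(loss,np.round(q,4),np.degrees(q[2]))
    n,o=res2(q,True); print([(a,*np.round(b,1)) for a,b in zip(n,o)])
    print('k',world(q,model(q)[2:3]),'handle',world(q,[lidpt(q[3],185,56,0),lidpt(0,185,56,0)]),'hinge',world(q,[[110,0,125]]))
E
python3 fit2.py
```

```text
linear [ 0.5822 -0.0468 -0.1857  1.2234  0.9685] -10.637994984747223
[('flT', np.float64(-1.7), np.float64(3.6)), ('flS', np.float64(0.5), np.float64(-1.0)), ('frT', np.float64(-0.4), np.float64(4.6)), ('frS', np.float64(-0.1), np.float64(1.5)), ('kT', np.float64(-0.2), np.float64(-0.3)), ('kS', np.float64(0.1), np.float64(-0.4)), ('hlT', np.float64(0.5), np.float64(-1.2)), ('hlS', np.float64(0.2), np.float64(0.2)), ('hrT', np.float64(-0.6), np.float64(-1.4)), ('hrS', np.float64(0.7), np.float64(1.3)), ('rrbS', np.float64(2.7), np.float64(3.9)), ('frbT', np.float64(-2.0), np.float64(-0.5)), ('frbS', np.float64(1.2), np.float64(2.3)), ('flbT', np.float64(0.4), np.float64(-0.4)), ('tl0T', np.float64(-2.0), np.float64(0.8)), ('tr0T', np.float64(1.8), np.float64(1.6)), ('tr0S', np.float64(-2.8), np.float64(-0.5)), ('tr14T', np.float64(-0.1), np.float64(-0.4)), ('tl14T', np.float64(-1.7), np.float64(0.3)), ('tl14S', np.float64(2.0), np.float64(-0.2))]
k [[ 0.55118041 -0.18752721  0.17575708]] handle [[ 0.6801221  -0.06522832  0.31801356]
 [ 0.50845684 -0.0329842   0.181     ]] hinge [[ 0.
[... 470 characters left out ...]
oat64(-0.4), np.float64(-1.2)), ('hrS', np.float64(0.3), np.float64(1.4)), ('rrbS', np.float64(2.1), np.float64(3.9)), ('frbT', np.float64(-2.0), np.float64(-0.1)), ('frbS', np.float64(0.6), np.float64(2.1)), ('flbT', np.float64(0.5), np.float64(-0.0)), ('tl0T', np.float64(-1.8), np.float64(0.8)), ('tr0T', np.float64(2.1), np.float64(1.8)), ('tr0S', np.float64(-3.2), np.float64(-0.5)), ('tr14T', np.float64(0.1), np.float64(-0.2)), ('tl14T', np.float64(-1.5), np.float64(0.4)), ('tl14S', np.float64(1.8), np.float64(-0.2))]
k [[ 0.55096264 -0.18790784  0.17495131]] handle [[ 0.67968532 -0.06571214  0.31805282]
 [ 0.50731609 -0.03309199  0.181     ]] hinge [[ 0.68908971 -0.06749188  0.125     ]]
```

Request:
arm_command(
  claw=[0,0,0,0,0,0,0,0,0,0,0,0,0],
  linear=[
    [21,36,0],
    [21,36,0],
    [21,36,0],
    [21,36,0],
    [21,36,0],
    [21,36,0],
    [21,36,0],
    [21,36,0],
    [21,36,0],
    [21,36,0],
    [21,36,0],
    [21,36,0],
    [0,0,0],
  ],
  twist=[4.8,4.8,4.8,4.8,4.8,4.8,4.8,4.8,4.8,4.8,4.8,4.8,0],
  grip_force=25,
)

```text
time: 1.72
ee_pos: [0.5074, -0.1779, 0.2438]
tcp_rot: [[-0.151, -0.989, -0.01], [-0.989, 0.151, 0.001], [0.0, 0.01, -1.0]]
ft_force: [-0.2, -0.3, -0.4]
grip_width: 0.0002
```

Request:
arm_command(
  claw=[0,0,0],
  linear=[
    [0,-16,0],
    [0,0,-20],
    [0,0,0],
  ],
  twist=[-2,0,0],
)

```text
time: 2.1
ee_pos: [0.5063, -0.1965, 0.2231]
tcp_rot: [[-0.191, -0.982, -0.012], [-0.982, 0.191, 0.001], [0.001, 0.012, -1.0]]
ft_force: [-0.9, 1.2, 0.2]
grip_width: 0.0001
```

Run:
```python
from h import *
s=bot.read_state(); print(s['ee_pos'],s['tcp_rot'],s['ft_force'])
c=snap('scene','scene2.png'); a=c['image'][190:380,225:415,::-1]
b=snap('wrist','wrist2.png')['image'][:,:,::-1]
b=cv2.resize(b,None,fx=.75,fy=.75)
o=cv2.resize(a,None,fx=2,fy=2,interpolation=2); b=b[:,:]
H=max(o.shape[0],b.shape[0]); o=cv2.copyMakeBorder(o,0,H-o.shape[0],0,0,0);b=cv2.copyMakeBorder(b,0,H-b.shape[0],0,0,0)
o=np.hstack([o,b])[:, :]; o=cv2.resize(o,(800,int(H*800/o.shape[1])));cv2.imwrite('pics/m2.png',o)
```

```text
[ 0.50630765 -0.19651371  0.22307911] [[-1.90737271e-01 -9.81572681e-01 -1.15915663e-02]
 [-9.81640799e-01  1.90733500e-01  1.44022426e-03]
 [ 7.97215210e-04  1.16534588e-02 -9.99931778e-01]] [-0.94494597  1.1779619   0.17110442]
```

View pics/m2.png

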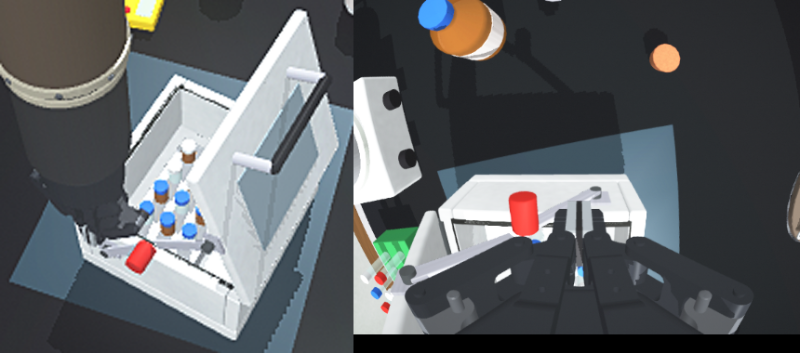

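The wrist view shows the closed tips at (580,210), just in front (right) of the red boss at (523,212). The scene crop shows the gripper clear of the lid. I'll close in along the press direction.

Request:
arm_command(
  claw=[0,0,0,0,0,0],
  linear=[
    [0,2,0],
    [3,-0.6,-3],
    [3,-0.6,-3],
    [3,-0.6,-3],
    [3,-0.6,-3],
    [0,0,0],
  ],
  twist=[0,0,0,0,0,0],
)

```text
time: 2.95
ee_pos: [0.521, -0.1977, 0.2136]
tcp_rot: [[-0.191, -0.982, -0.006], [-0.982, 0.191, 0.0], [0.001, 0.006, -1.0]]
ft_force: [0.1, 0.3, -0.4]
grip_width: -0.0
```

Request:
arm_command(
  claw=[0,0,0],
  linear=[
    [3,-0.6,-3],
    [3,-0.6,-3],
    [0,0,0],
  ],
  twist=[0,0,0],
)

```text
time: 3.32
ee_pos: [0.5275, -0.1989, 0.2072]
tcp_rot: [[-0.191, -0.982, -0.006], [-0.982, 0.191, 0.0], [0.001, 0.006, -1.0]]
ft_force: [-0.6, -0.5, -1.0]
grip_width: -0.0
```

Request:
arm_command(
  claw=[0,0],
  linear=[
    [3,-0.6,-3],
    [0,0,0],
  ],
  twist=[0,0],
)

```text
time: 3.58
ee_pos: [0.5306, -0.1996, 0.2039]
tcp_rot: [[-0.191, -0.982, -0.006], [-0.982, 0.191, 0.0], [0.001, 0.006, -1.0]]
ft_force: [0.1, -0.1, 0.3]
grip_width: -0.0004
```

Request:
arm_command(
  claw=[0,0],
  linear=[
    [3,-0.6,-3],
    [0,0,0],
  ],
  twist=[0,0],
)

```text
time: 3.82
ee_pos: [0.5339, -0.2002, 0.2008]
tcp_rot: [[-0.191, -0.982, -0.006], [-0.982, 0.191, 0.0], [0.001, 0.006, -1.0]]
ft_force: [-0.3, 0.2, 0.3]
grip_width: 0.0
```

Request:
arm_command(
  claw=[0,0],
  linear=[
    [3,-0.6,-3],
    [0,0,0],
  ],
  twist=[0,0],
)

```text
time: 4.08
ee_pos: [0.5371, -0.2009, 0.1982]
tcp_rot: [[-0.19, -0.982, -0.006], [-0.982, 0.19, -0.0], [0.001, 0.006, -1.0]]
ft_force: [-1.0, -0.2, 2.0]
grip_width: 0.0
```

Request:
arm_command(
  claw=[0,0],
  linear=[
    [2,-0.4,-2],
    [0,0,0],
  ],
  twist=[0,0],
)

```text
time: 4.32
ee_pos: [0.5391, -0.2014, 0.1968]
tcp_rot: [[-0.19, -0.982, -0.006], [-0.982, 0.19, -0.0], [0.001, 0.005, -1.0]]
ft_force: [-1.0, 1.6, 2.6]
grip_width: -0.0001
```

Request:
arm_command(
  claw=[0,0],
  linear=[
    [2,-0.4,-2],
    [0,0,0],
  ],
  twist=[0,0],
)

```text
time: 4.58
ee_pos: [0.5413, -0.2018, 0.1952]
tcp_rot: [[-0.19, -0.982, -0.005], [-0.982, 0.19, -0.0], [0.001, 0.005, -1.0]]
ft_force: [-0.6, 0.1, 3.5]
grip_width: -0.0003
```

Request:
arm_command(
  claw=[0,0,0],
  linear=[
    [2,-0.4,-3],
    [2,-0.4,-3],
    [0,0,0],
  ],
  twist=[0,0,0],
)

```text
time: 4.95
ee_pos: [0.547, -0.2028, 0.1905]
tcp_rot: [[-0.189, -0.982, -0.001], [-0.982, 0.189, -0.001], [0.001, 0.001, -1.0]]
ft_force: [-1.2, 0.8, 2.8]
grip_width: 0.0001
```

Request:
arm_command(
  claw=[0,0,0],
  linear=[
    [2,-0.4,-3],
    [2,-0.4,-3],
    [0,0,0],
  ],
  twist=[0,0,0],
)

```text
time: 5.32
ee_pos: [0.5524, -0.2039, 0.1855]
tcp_rot: [[-0.189, -0.982, 0.002], [-0.982, 0.189, -0.002], [0.001, -0.002, -1.0]]
ft_force: [-0.7, 0.8, 3.9]
grip_width: 0.0003
```

Request:
arm_command(
  claw=[0,0,0],
  linear=[
    [2,-0.4,-3],
    [2,-0.4,-3],
    [0,0,0],
  ],
  twist=[0,0,0],
)

```text
time: 5.7
ee_pos: [0.5573, -0.2048, 0.18]
tcp_rot: [[-0.189, -0.982, 0.004], [-0.982, 0.189, -0.002], [0.001, -0.004, -1.0]]
ft_force: [-1.3, 0.7, 3.2]
grip_width: 0.0003
```

Run:
```python
from h import *
print(bot.read_state()['ft_force'])
a=snap('scene','scene3.png')['image'][190:380,225:415,::-1]
b=snap('wrist','wrist3.png')['image'][150:400,:,::-1]
o=cv2.resize(a,None,fx=2,fy=2,interpolation=2); b=cv2.resize(b,(410,160))
b=cv2.copyMakeBorder(b,0,220,0,0,0); cv2.imwrite('pics/m3.png',np.hstack([o,b]))
```

```text
[-1.28451036  0.68392664  3.15816186]
```

View pics/m3.png

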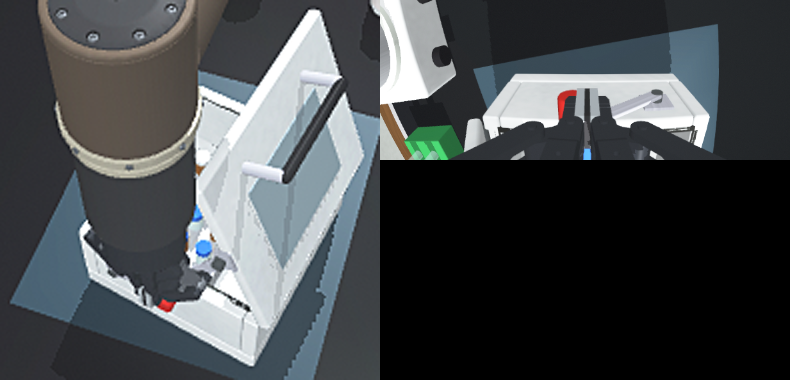

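The scene crop shows the knuckle pushed down to (165,305) and the upper link kinked. The lid is still up, with its tip at (315,12). The stay is broken, so I'll retreat towards the robot and up.

Request:
arm_command(
  claw=[0,0,0,0,0,0,0,0,0,0,0],
  linear=[
    [-6,-4,6],
    [-10,-8,10],
    [-10,-8,10],
    [-10,-10,20],
    [-5,-10,30],
    [0,0,40],
    [0,0,45],
    [0,0,45],
    [0,0,45],
    [0,0,20],
    [0,0,0],
  ],
  twist=[0,0,0,0,0,0,0,0,0,0,0],
)

```text
time: 7.18
ee_pos: [0.5034, -0.2509, 0.4661]
tcp_rot: [[-0.194, -0.981, 0.007], [-0.981, 0.194, -0.002], [0.001, -0.007, -1.0]]
ft_force: [-0.5, -0.1, -1.1]
grip_width: 0.0002
```

Run:
```python
from h import *
print(bot.read_state()['ft_force'])
a=snap('scene','scene4.png')['image'][190:380,225:415,::-1]
b=snap('top','top4.png')['image'][150:300,270:470,::-1]
o=cv2.resize(a,(480,480),interpolation=2); b=cv2.resize(b,(320,240),interpolation=2)
b=cv2.copyMakeBorder(b,0,240,0,0,0); cv2.imwrite('pics/m4.png',np.hstack([o,b]))
```

```text
[-0.47984176 -0.10439341 -1.1133354 ]
```

View pics/m4.png

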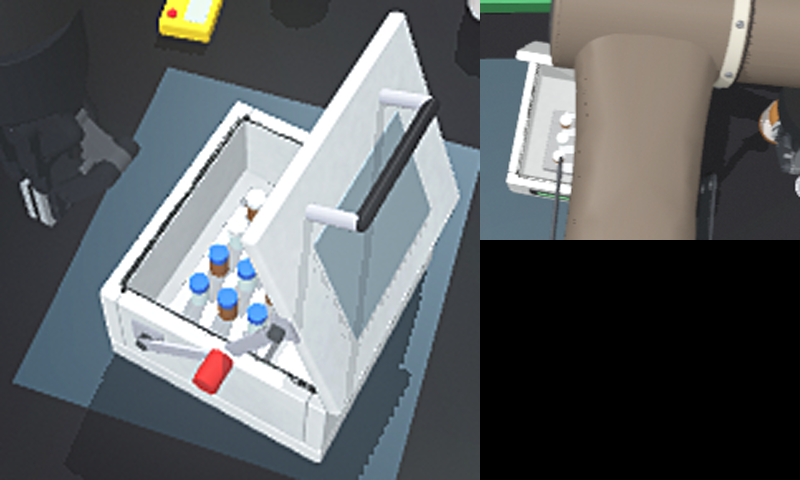

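The stay is clearly broken: the knuckle is at (213,370) with the links bent, and the lid stands. The handle ends are at (434,105) and (362,225). I'll refit the lid angle.

Run:
```python
from fit2 import *
q=least_squares(res2,p,x_scale=.1,loss='soft_l1').x
c=np.load('pics/scene4.png.npz'); f=480/190
O=np.array([[434,105],[362,225],[398,13]])/f+[225,190]-.3
g=lambda a:world(q,[lidpt(a[0],185,56,60),lidpt(a[0],185,56,-60),lidpt(a[0],220,14,120)])
r=least_squares(lambda a:(proj(c,g(a))-O).ravel(),[1.2],loss='soft_l1'); a=r.x[0]
print(a,np.round(r.fun if 0 else proj(c,g(r.x))-O,1)); h=world(q,[lidpt(a,185,56,0)])[0]; print(h)
print((h-bot.read_state()['ee_pos'])*1000)
```

```text
1.1817035079291598 [[-0.5 -0.2]
 [-0.3 -0.3]
 [ 2.9 -0.5]]
[ 0.6710446  -0.06407692  0.31741547]
[ 167.81952551  186.46738383 -146.57310914]
```

Request:
arm_command(
  claw=[30,30,30,30,30,30,30,30,30,30,30],
  linear=[
    [28,31,0],
    [28,31,0],
    [28,31,0],
    [28,31,0],
    [28,31,0],
    [28,31,0],
    [0,0,0],
    [0,0,-25],
    [0,0,-25],
    [0,0,-25],
    [0,0,0],
  ],
  twist=[0,0,0,0,0,0,0,0,0,0,0],
)

```text
time: 8.65
ee_pos: [0.6688, -0.0609, 0.3712]
tcp_rot: [[-0.197, -0.98, -0.02], [-0.98, 0.197, -0.002], [0.006, 0.019, -1.0]]
ft_force: [-0.2, 0.9, -0.2]
grip_width: 0.0299
```

Run:
```python
from h import *
s=bot.read_state();print(s['ft_force'],(np.array([.6715,-.064,.3185])-s['ee_pos'])*1000,s['grip_width'])
b=snap('wrist','wrist5.png'); print({k:np.round(b[k],4).tolist() for k in b if k!='image'})
a=snap('scene','scene5.png')['image'][150:350,280:440,::-1]
o=cv2.resize(a,(320,400),interpolation=2); b=cv2.resize(b['image'][:,:,::-1],(480,360))
b=cv2.copyMakeBorder(b,0,40,0,0,0); cv2.imwrite('pics/m5.png',np.hstack([o,b]))
```

```text
[-0.19526481  0.90550145 -0.17267072] [  2.65514101  -3.0974608  -52.68594073] 0.029938745511245094
{'fx': 371.6483, 'fy': 371.6483, 'cx': 323.0259, 'cy': 237.9199, 'position': [0.6575, -0.1339, 0.4959], 'attitude': [[-0.9804, -0.1935, -0.0376], [0.1961, -0.9379, -0.2861], [0.0201, -0.2879, 0.9575]]}
```

View pics/m5.png

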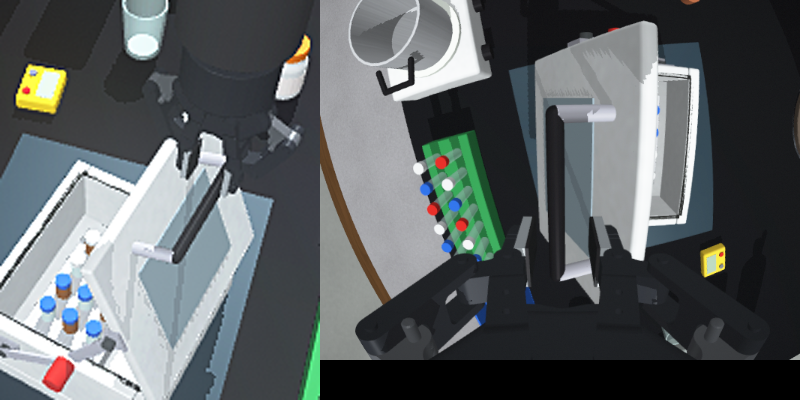

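The wrist view shows the bar running from (555,112) to (560,272), between the fingers at about 527 and 592. I'll check its position by ray.

Run:
```python
from h import *
c=np.load('pics/wrist5.png.npz'); R=c['attitude']
for u,v in((555,112),(560,272)):
    d=np.array([(u-320)/.75-c['cx'],v/.75-c['cy']]); r=np.hypot(*d); t=r/c['fx']
    k=R@np.array([np.sin(t)*d[0]/r,-np.sin(t)*d[1]/r,-np.cos(t)])
    print(c['position']+k*(.3175-c['position'][2])/k[2])
```

```text
[ 0.66039445 -0.12466421  0.3175    ]
[ 0.68110193 -0.00656308  0.3175    ]
```

Request:
arm_command(
  claw=[30,30,30,30,30],
  linear=[
    [3,-3,0],
    [0,0,-15],
    [0,0,-15],
    [0,0,-10],
    [0,0,0],
  ],
  twist=[0,0,0,0,0],
)

```text
time: 9.38
ee_pos: [0.6734, -0.0646, 0.3336]
tcp_rot: [[-0.197, -0.98, -0.013], [-0.98, 0.197, -0.002], [0.004, 0.012, -1.0]]
ft_force: [0.3, 0.5, -0.3]
grip_width: 0.0302
```

Request:
arm_command(
  claw=[30,30,30],
  linear=[
    [0,0,-7],
    [0,0,-5],
    [0,0,0],
  ],
  twist=[0,0,0],
)

```text
time: 9.75
ee_pos: [0.6737, -0.0645, 0.3212]
tcp_rot: [[-0.197, -0.98, -0.012], [-0.98, 0.197, -0.002], [0.004, 0.011, -1.0]]
ft_force: [0.0, 0.7, -0.1]
grip_width: 0.0301
```

Shift 2 mm forward and 2 mm down, then close on the bar.

Request:
arm_command(
  claw=[30,20,16,13,8,5,5,5],
  linear=[
    [-2,0,-2],
    [0,0,0],
    [0,0,0],
    [0,0,0],
    [0,0,0],
    [0,0,0],
    [0,0,0],
    [0,0,0],
  ],
  twist=[0,0,0,0,0,0,0,0],
  grip_force=30,
)

```text
time: 10.75
ee_pos: [0.6717, -0.0645, 0.32]
tcp_rot: [[-0.196, -0.98, -0.011], [-0.981, 0.196, -0.002], [0.004, 0.01, -1.0]]
ft_force: [-0.0, -0.5, -0.5]
grip_width: 0.0111
```

```bash
cat > arc.py <<'E'
import numpy as np, json, sys
a0,a1,n=map(float,sys.argv[1:4]); n=int(n)
ph=np.linspace(a0,a1,n+1)+.294; X=-193.3*np.cos(ph); Z=193.3*np.sin(ph)
print(json.dumps([[round(dx*.983,1),round(-dx*.186,1),round(dz,1)] for dx,dz in zip(np.diff(X),np.diff(Z))]))
E
python3 arc.py 1.18 1.06 8; python3 arc.py 1.06 .7 20
```

```text
[[-2.8, 0.5, -0.3], [-2.8, 0.5, -0.3], [-2.8, 0.5, -0.4], [-2.8, 0.5, -0.4], [-2.8, 0.5, -0.5], [-2.8, 0.5, -0.5], [-2.8, 0.5, -0.6], [-2.8, 0.5, -0.6]]
[[-3.3, 0.6, -0.8], [-3.3, 0.6, -0.8], [-3.3, 0.6, -0.9], [-3.3, 0.6, -1.0], [-3.3, 0.6, -1.0], [-3.3, 0.6, -1.1], [-3.2, 0.6, -1.1], [-3.2, 0.6, -1.2], [-3.2, 0.6, -1.3], [-3.2, 0.6, -1.3], [-3.1, 0.6, -1.4], [-3.1, 0.6, -1.4], [-3.1, 0.6, -1.5], [-3.1, 0.6, -1.5], [-3.0, 0.6, -1.6], [-3.0, 0.6, -1.7], [-3.0, 0.6, -1.7], [-2.9, 0.6, -1.8], [-2.9, 0.6, -1.8], [-2.9, 0.5, -1.9]]
```

Request:
arm_command(
  claw=[5,5,5,5,5,5,5,5],
  linear=[
    [-2.8,0.5,-0.3],
    [-2.8,0.5,-0.3],
    [-2.8,0.5,-0.4],
    [-2.8,0.5,-0.4],
    [-2.8,0.5,-0.5],
    [-2.8,0.5,-0.5],
    [-2.8,0.5,-0.6],
    [-2.8,0.5,-0.6],
  ],
  twist=[0,0,0,0,0,0,0,0],
)

```text
time: 11.75
ee_pos: [0.6543, -0.0612, 0.318]
tcp_rot: [[-0.197, -0.98, 0.004], [-0.98, 0.197, -0.003], [0.003, -0.004, -1.0]]
ft_force: [3.5, -1.2, -0.5]
grip_width: 0.0105
```

Request:
arm_command(
  claw=[5,5,5,5,5,5,5,5,5,5],
  linear=[
    [-3.4,0.6,-0.7],
    [-3.4,0.6,-0.7],
    [-3.4,0.6,-0.8],
    [-3.4,0.6,-0.8],
    [-3.3,0.6,-0.9],
    [-3.3,0.6,-1.0],
    [-3.3,0.6,-1.0],
    [-3.2,0.6,-1.1],
    [-3.2,0.6,-1.2],
    [-3.2,0.6,-1.3],
  ],
  twist=[0,0,0,0,0,0,0,0,0,0],
)

```text
time: 13.0
ee_pos: [0.6179, -0.0543, 0.3088]
tcp_rot: [[-0.196, -0.981, 0.003], [-0.981, 0.196, -0.003], [0.002, -0.003, -1.0]]
ft_force: [1.3, 1.1, 2.1]
grip_width: 0.0112
```

```bash
python3 arc.py .89 .6 15;python3 arc.py .6 .3 15
```

```text
[[-3.4, 0.6, -1.4], [-3.4, 0.6, -1.5], [-3.3, 0.6, -1.6], [-3.3, 0.6, -1.6], [-3.3, 0.6, -1.7], [-3.2, 0.6, -1.8], [-3.2, 0.6, -1.8], [-3.2, 0.6, -1.9], [-3.1, 0.6, -2.0], [-3.1, 0.6, -2.0], [-3.1, 0.6, -2.1], [-3.0, 0.6, -2.1], [-3.0, 0.6, -2.2], [-2.9, 0.6, -2.3], [-2.9, 0.5, -2.3]]
[[-2.9, 0.6, -2.5], [-2.9, 0.5, -2.5], [-2.8, 0.5, -2.6], [-2.8, 0.5, -2.6], [-2.7, 0.5, -2.7], [-2.7, 0.5, -2.7], [-2.6, 0.5, -2.8], [-2.6, 0.5, -2.8], [-2.5, 0.5, -2.9], [-2.5, 0.5, -2.9], [-2.4, 0.5, -3.0], [-2.3, 0.4, -3.0], [-2.3, 0.4, -3.1], [-2.2, 0.4, -3.1], [-2.2, 0.4, -3.2]]
```

Request:
arm_command(
  claw=[5,5,5,5,5,5,5,5],
  linear=[
    [-3.4,0.6,-1.6],
    [-3.4,0.6,-1.7],
    [-3.3,0.6,-1.8],
    [-3.3,0.6,-1.8],
    [-3.3,0.6,-1.9],
    [-3.2,0.6,-2.0],
    [-3.2,0.6,-2.0],
    [-3.2,0.6,-2.1],
  ],
  twist=[0,0,0,0,0,0,0,0],
)

```text
time: 14.0
ee_pos: [0.5888, -0.0488, 0.2935]
tcp_rot: [[-0.196, -0.981, 0.002], [-0.981, 0.196, -0.002], [0.002, -0.002, -1.0]]
ft_force: [-2.1, 2.2, 4.3]
grip_width: 0.0108
```

Request:
arm_command(
  claw=[5,5,5,5,5,5,5],
  linear=[
    [-3.1,0.6,-2.0],
    [-3.1,0.6,-2.0],
    [-3.1,0.6,-2.1],
    [-3.0,0.6,-2.1],
    [-3.0,0.6,-2.2],
    [-2.9,0.6,-2.3],
    [-2.9,0.5,-2.3],
  ],
  twist=[0,0,0,0,0,0,0],
)

```text
time: 14.88
ee_pos: [0.5656, -0.0443, 0.276]
tcp_rot: [[-0.196, -0.981, -0.0], [-0.981, 0.196, -0.002], [0.002, -0.0, -1.0]]
ft_force: [-0.2, 1.6, 0.6]
grip_width: 0.0107
```

Request:
arm_command(
  claw=[5,5,5,5,5,5,5,5],
  linear=[
    [-2.9,0.5,-2.6],
    [-2.8,0.5,-2.7],
    [-2.8,0.5,-2.7],
    [-2.7,0.5,-2.8],
    [-2.7,0.5,-2.8],
    [-2.6,0.5,-2.9],
    [-2.6,0.5,-2.9],
    [-2.5,0.5,-3.0],
  ],
  twist=[0,0,0,0,0,0,0,0],
)

```text
time: 15.88
ee_pos: [0.5421, -0.0398, 0.2516]
tcp_rot: [[-0.196, -0.981, -0.001], [-0.981, 0.196, -0.002], [0.002, 0.001, -1.0]]
ft_force: [-1.7, 1.8, 1.1]
grip_width: 0.0107
```

Request:
arm_command(
  claw=[5,5,5,5,5,5],
  linear=[
    [-2.5,0.5,-2.9],
    [-2.4,0.5,-3.0],
    [-2.3,0.4,-3.0],
    [-2.3,0.4,-3.1],
    [-2.2,0.4,-3.1],
    [-2.2,0.4,-3.2],
  ],
  twist=[0,0,0,0,0,0],
)

```text
time: 16.62
ee_pos: [0.5273, -0.037, 0.2316]
tcp_rot: [[-0.196, -0.981, -0.001], [-0.981, 0.196, -0.002], [0.002, 0.001, -1.0]]
ft_force: [0.6, 1.2, -2.0]
grip_width: 0.0109
```

```bash
python3 arc.py .275 .06 12; python3 arc.py .06 -.02 8
```

```text
[[-1.8, 0.3, -2.9], [-1.8, 0.3, -3.0], [-1.7, 0.3, -3.0], [-1.7, 0.3, -3.0], [-1.6, 0.3, -3.1], [-1.5, 0.3, -3.1], [-1.5, 0.3, -3.1], [-1.4, 0.3, -3.1], [-1.4, 0.3, -3.2], [-1.3, 0.3, -3.2], [-1.3, 0.2, -3.2], [-1.2, 0.2, -3.2]]
[[-0.6, 0.1, -1.8], [-0.6, 0.1, -1.8], [-0.6, 0.1, -1.8], [-0.6, 0.1, -1.8], [-0.6, 0.1, -1.8], [-0.6, 0.1, -1.8], [-0.5, 0.1, -1.9], [-0.5, 0.1, -1.9]]
```

Request:
arm_command(
  claw=[5,5,5,5,5,5,5,5,5],
  linear=[
    [-1.8,0.3,-2.9],
    [-1.8,0.3,-3.0],
    [-1.7,0.3,-3.0],
    [-1.7,0.3,-3.0],
    [-1.6,0.3,-3.1],
    [-1.5,0.3,-3.1],
    [-1.5,0.3,-3.1],
    [-1.4,0.3,-3.1],
    [-1.4,0.3,-3.2],
  ],
  twist=[0,0,0,0,0,0,0,0,0],
)

```text
time: 17.75
ee_pos: [0.5115, -0.0341, 0.2018]
tcp_rot: [[-0.196, -0.981, -0.002], [-0.981, 0.196, -0.001], [0.002, 0.002, -1.0]]
ft_force: [-0.9, 1.4, -1.2]
grip_width: 0.0109
```

Request:
arm_command(
  claw=[5,5,5,5,5],
  linear=[
    [-0.9,0.2,-2.2],
    [-0.8,0.2,-2.2],
    [-0.7,0.1,-1.8],
    [-0.6,0.1,-1.8],
    [-0.6,0.1,-1.5],
  ],
  twist=[0,0,0,0,0],
)

```text
time: 18.38
ee_pos: [0.5074, -0.0334, 0.1914]
tcp_rot: [[-0.196, -0.981, -0.003], [-0.981, 0.196, -0.002], [0.002, 0.002, -1.0]]
ft_force: [-0.2, 2.8, -1.0]
grip_width: 0.0104
```

Request:
arm_command(
  claw=[5,5,5,5],
  linear=[
    [-0.3,0.1,-1.2],
    [-0.3,0.1,-1.2],
    [-0.3,0.1,-1.2],
    [0,0,0],
  ],
  twist=[0,0,0,0],
)

```text
time: 18.88
ee_pos: [0.5061, -0.0331, 0.1873]
tcp_rot: [[-0.197, -0.98, -0.003], [-0.98, 0.197, -0.002], [0.002, 0.003, -1.0]]
ft_force: [-0.1, 2.5, -1.8]
grip_width: 0.011
```

Request:
arm_command(
  claw=[5,5,5],
  linear=[
    [-0.3,0,-1.2],
    [-0.3,0,-1.2],
    [0,0,0],
  ],
  twist=[0,0,0],
)

```text
time: 19.25
ee_pos: [0.5053, -0.033, 0.1847]
tcp_rot: [[-0.197, -0.98, -0.004], [-0.98, 0.197, -0.001], [0.002, 0.003, -1.0]]
ft_force: [-1.4, 1.4, -2.1]
grip_width: 0.011
```

Request:
arm_command(
  claw=[5,5,5],
  linear=[
    [-0.3,0,-1.2],
    [-0.3,0,-1.2],
    [0,0,0],
  ],
  twist=[0,0,0],
)

```text
time: 19.62
ee_pos: [0.5045, -0.0328, 0.182]
tcp_rot: [[-0.197, -0.98, -0.004], [-0.98, 0.197, -0.001], [0.002, 0.004, -1.0]]
ft_force: [-0.4, 3.0, -2.4]
grip_width: 0.0108
```

Not seated yet: the lid's weight still hangs on the tool. Continuing slowly.

Request:
arm_command(
  claw=[5,5,5],
  linear=[
    [-0.3,0,-1],
    [-0.3,0,-1],
    [0,0,0],
  ],
  twist=[0,0,0],
)

```text
time: 20.0
ee_pos: [0.5043, -0.0328, 0.1815]
tcp_rot: [[-0.196, -0.981, -0.002], [-0.981, 0.196, -0.001], [0.002, 0.002, -1.0]]
ft_force: [-0.6, 2.1, -3.1]
grip_width: 0.0106
```

Request:
arm_command(
  claw=[5,5,5],
  linear=[
    [-0.2,0,-1],
    [-0.2,0,-1],
    [0,0,0],
  ],
  twist=[0,0,0],
)

```text
time: 20.38
ee_pos: [0.5043, -0.0328, 0.1815]
tcp_rot: [[-0.195, -0.981, -0.001], [-0.981, 0.195, -0.002], [0.002, 0.0, -1.0]]
ft_force: [-0.8, 3.0, -2.0]
grip_width: 0.0105
```

Run:
```python
from h import *
print(bot.read_state()['ft_force'])
a=snap('scene','scene6.png')['image'][190:390,235:435,::-1]
b=snap('top','top6.png')['image'][150:300,270:470,::-1]
o=cv2.resize(a,(480,480),interpolation=2); b=cv2.resize(b,(320,240),interpolation=2)
b=cv2.copyMakeBorder(b,0,240,0,0,0); cv2.imwrite('pics/m6.png',np.hstack([o,b]))
```

```text
[-0.84441655  2.95223546 -1.95187476]
```

View pics/m6.png

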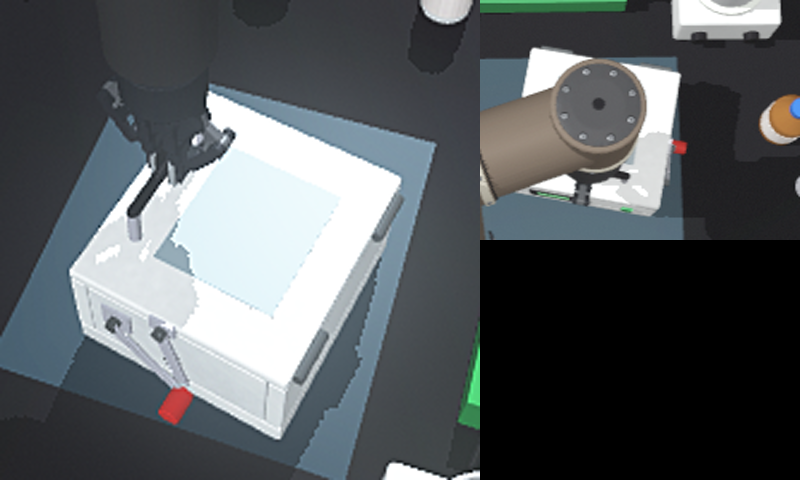

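The picture shows the lid flat on the rim with the stay folded (knuckle at (175,405)). TCP z has stopped at 0.1815. One gentle push to check it's seated, then release.

Request:
arm_command(
  claw=[5,5,5],
  linear=[
    [0,0,-1.5],
    [0,0,-1.5],
    [0,0,-1.5],
  ],
  twist=[0,0,0],
)

```text
time: 20.85
ee_pos: [0.5043, -0.0328, 0.1811]
tcp_rot: [[-0.194, -0.981, 0.0], [-0.981, 0.194, -0.002], [0.002, -0.001, -1.0]]
ft_force: [-9.1, 6.5, 16.2]
grip_width: 0.0103
```

Request:
arm_command(
  claw=[12,16,22,30,30,30],
  linear=[
    [0,0,0],
    [0,0,0],
    [0,0,0],
    [0,0,0],
    [0,0,0],
    [0,0,0],
  ],
  twist=[0,0,0,0,0,0],
)

```text
time: 21.6
ee_pos: [0.505, -0.034, 0.1811]
tcp_rot: [[-0.194, -0.981, 0.001], [-0.981, 0.194, -0.004], [0.004, -0.002, -1.0]]
ft_force: [0.4, 0.1, -0.5]
grip_width: 0.0303
```

Seated: the push met 16 N with no motion. The bar is released, so I'll withdraw upward.

Request:
arm_command(
  claw=[30,30,30,30,30,30,30,30,30,30],
  linear=[
    [0,0,8],
    [0,0,12],
    [0,0,20],
    [0,0,30],
    [0,0,40],
    [-20,0,40],
    [-30,40,20],
    [-30,50,0],
    [-30,50,0],
    [0,0,0],
  ],
  twist=[0,0,0,0,0,0,0,0,0,0],
)

```text
time: 22.85
ee_pos: [0.3912, 0.1087, 0.3656]
tcp_rot: [[-0.195, -0.981, 0.009], [-0.981, 0.195, 0.001], [-0.003, -0.008, -1.0]]
ft_force: [-0.1, 0.2, 0.7]
grip_width: 0.03
```

Run:
```python
from h import *
print(bot.read_state()['ft_force'])
a=snap('scene','scene7.png')['image'][:,:,::-1]
b=snap('top','top7.png')['image'][:,:,::-1]
o=cv2.resize(a[150:,150:],(400,269)); b=cv2.resize(b[100:340,130:510],(400,253))
o=np.vstack([o,b]); cv2.imwrite('pics/m7.png',np.hstack([o,cv2.resize(a[230:390,240:400],(400,522),interpolation=2)]))
```

```text
[-0.05575289  0.16135391  0.66261389]
```

View pics/m7.png

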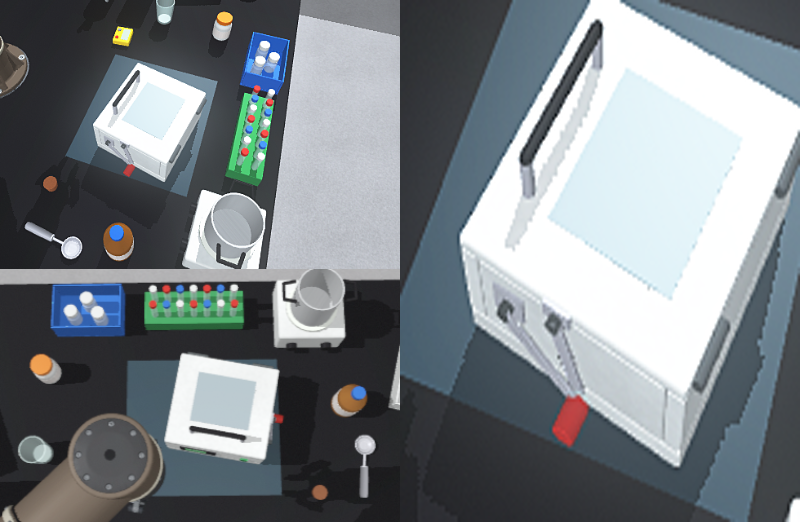

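The lid is fully shut with the handle at (560,90) and the stay folded (knuckle at (570,420)). Nothing else has moved, and the robot is clear.

```bash
python3 -c "
from plant import bot
bot.close_job()"
```

```text
the job is handed in; nothing more can be done
```

The stay is broken, the lid is fully shut, and I handed the job in at about 23 s. No result was reported back.

- **Stay:** I pressed the red knuckle rearward and down with the closed fingertips, which read about 4 N at most. Pictures showed the links bent while the lid stood at about 1.18 rad.
- **Lid:** I then gripped the handle bar at 30 N and lowered it along its arc at about 30 mm/s, slowing at the end. It stayed in the grip until it stopped moving.
- **Seated:** A short push then met 16 N with no further travel, and I released and withdrew.
- **Last pictures:** The lid was flat on the rim and the stay folded. The bench items in view looked unmoved and the arm was clear. The vials can't be seen under the shut lid.

Two readings disagreed slightly:
- **Front rim:** It fitted about 5 px off in the top camera. The wrist camera still put the bar within about 2 mm of my estimate.
- **Tool height:** During lowering the tool read 2–5 mm above the predicted arc, but ended at 181 mm, as expected for a shut lid.

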